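# Put the screw pot away in the hinged repair case

## Robot

A 6-joint arm with a two-finger parallel gripper is mounted at the origin on the work surface. World frame = base frame: x ahead of the robot, y to its left, z up, the work surface at z = 0. Lengths are in m, angles in rad, forces in N, time in s.
With the tool pointing down it reaches from about 0.25 to 0.725 m from the base axis. Payload 4 kg.
Tool frame: the origin (TCP) lies between the finger pads; the fingertips stand 11 mm ahead of it and the grasp point (between the pads) lies 8 mm behind it (r.tip_extent is the z of the fingertips in the tool frame, in m); z points along the fingers, y is the direction in which the jaws open and shut (so a half turn about z gives the same grasp; the last joint's range is limited). The gripper opens to 85 mm and grips with 20 to 120 N. Pads are 22 mm wide; open, the fingers measure 114 mm over their backs; the gripper's body (76 mm by 85 mm) begins 54 mm behind the grasp point. The pads swing forward as they close: fully open they stand 13 mm farther back than shut.
Start: joints at [1.228, 0.241, 0.005, 1.335, 0, 1.571], TCP at [0.168, 0.471, 0.242] pointing down, gripper open.
Joint ranges: [-2.72, 2.72], [-1.05, 1.87], [-1.09, 1.28], [-1.99, 2.15], [-1.42, 1.44], [-3.14, 3.14]. Speed limits (rad/s): [2.79, 2.79, 3.14, 3.14, 3.14, 3.14].

## Interface

Orientations are given as a unit quaternion [x, y, z, w].
In Python, from rig import r, imaging gives the robot as it stands. The module is installed in compiled form; this text tells all that it offers.
- The arm moves only by the tool jog_arm, never from a script. Its argument "plan" is one flat list of numbers, 7 for each row, row after row: the shift along the tool's x, y, z in mm, then the turn, a rotation vector about the tool's x, y, z in rad, then the closure, from 0 (fully open) to 1 (shut). In form: [dx, dy, dz, wx, wy, wz, hand, dx, dy, dz, wx, wy, wz, hand, ...]. A call has exactly 8 rows; each row shifts and turns the commanded pose from where the row before left it, along the tool's axes as they then stand; what a row does not reach is not made up. A row lasts 1/8 s, in which the tool goes at most 62.5 mm and 10.7 degrees, less where a joint would pass 70% of its speed; a pose out of reach is approached as far as the arm can. A call is refused whole if a number of a shift passes 62.5 or a number of a turn 0.188, either way. A call with a gripper value outside its range is refused whole. The fingers move at their own pace and stop on an object; "newtons" is the grip in N (left out, the last holds). Time passes only in rows, so rows that do not move let the fingers close, or fill a call up. It gives the time, the measured TCP pose, the force and the opening at its end, in the units of the state.
- r.get_state(): the state, without advancing time (a new reading comes with each control period).
- imaging.read_camera(name): name is "side" or "top"; returns a dict with "pixels" (420x560x3 uint8, red, green, blue), "z_map" (420x560 float32, m along the optical axis (not along the pixel's ray), 0 where there is no reading), "fx", "fy", "cx", "cy" (pixels), "rvec" (rotation vector, rad) and "tvec" (3), from world to camera coordinates, as OpenCV has them. Camera axes: x right, y down, z forward; pixel columns grow to the right and rows downward; lengths in m; the calibration is good to about 2 mm. A picture is of the moment at which its call begins.
- r.hand_in(): hands the job in, once; it reports no verdict.
The state is a dict: "time_s": time; "joints": joint angles; "qvel": joint speeds; "effort": joint torques, N m; "position": TCP position; "tool_rot": TCP orientation; "force": force on the tool from outside, world axes, zero at the start; "torque": the same for the moment, N m; "grip_width": finger opening in m.
Only numpy, scipy, OpenCV 4.12 (cv2) and the standard library are available. Lean on these libraries where they do the work, as an engineer would, in place of code of your own. Each camera call takes 0.05 s, during which the arm holds its last target.

## Task

Open the grey repair case by its thumb tab, swinging the lid right back until it rests on its stop and stays there by itself, then take the closed screw pot from the tea tray and stand it upright on the pink foam pad in the empty compartment, setting it down rather than dropping it. After that bring the lid down under control, all the way, not letting it fall shut, until the case is fully closed. Leave the battery in the other compartment and the things on the tray as they lie.

Things in the scene. Friction and masses are not known exactly. Their poses are not given: they have to be found in the camera images.
- case: Grey plastic repair case fixed on the mat, left or right of the tray. Base 130 mm (its x) by 230 (y) by 40 high; the shut lid adds 20. Origin: centre of underside; +x from the thumb-tab side to the hinge side, z up. Walls 3 mm, inner floor at z = 5. A 22 mm high divider along x at y = 0 parts two compartments, each 124 (x) by 110 (y), centred at y = +57 and -57; lid hides them when shut
- lid (a joint): Opening angle of the lid, rad: 0 shut (as it starts), 1.9 (109 degrees) against its stop. The hinge is plain with light drag: the lid, a 130 x 230 x 20 mm shell of about 0.2 kg, falls shut when let go before upright and leans back on its stop when let go beyond about 1.7 rad
- hinge (a point): Middle of the hinge axis on the back rim of the case (case x = +69 mm, z = 40 mm). The axis is the case's y; as the lid opens, the tab rises and swings over towards case +x. Fully open, the tab's grip point stands 144 mm above the axis and 55 mm beyond it
- tab (a point): Grip point of the lid's dark thumb tab: a tongue 28 mm wide (along case y), 32 long, 9 thick, sticking out level from the middle of the lid's front wall. Point: 20 mm out from the wall, mid-thickness; lid shut: 154 mm from the hinge axis, 5.5 above it. Axes turn with the lid. Pinched by its side edges it pivots in a gripper kept pointing down, if the tips reach under 14 mm below the point
- pot_center (a point): Centre (half-way up) of the closed screw-top pot: cream plastic body 41 mm across, teal screw cap 44 mm across over the upper 16 mm, 44 mm high in all, about 60 g, standing on the tray, z up. Pads closing along the tray's y find 30 mm free on either side of it
- pad: Pink foam pad, 118 x 104 x 2 mm, fixed on the floor of the empty compartment (either of the two; it varies), filling it. Origin: centre of its underside; axes as the case. Its top is 7 mm above the case's origin, 33 mm below the case's rim
- battery: Spare flat phone battery, black with a silver panel, 95 x 58 x 6 mm, lying loose in the other compartment; origin at the centre of its underside. Leave it
- tray: Round steel tea tray, 360 mm across at the rim, rim 14 mm high, fixed on the mat; origin at the centre of its underside, floor 3 mm above it. +x points to where the turntable stands
- phone: White phone with a cracked dark screen, 142 x 68 x 8 mm, lying loose on a 140 mm plastic turntable that stands on the tray, the phone's underside 20 mm above the tray floor; origin at the centre of its underside. Leave it
- spudger: Blue plastic spudger, 144 mm long, 10 mm wide, 7 mm thick, loose on the tray; origin at the middle of its underside, x along it. Leave it
- tweezers: Curved steel tweezers, 120 mm long, 4 mm thick, loose on the tray; origin at the middle of the underside, x along them. Leave them
- pry_tool: Short aluminium pry tool, 98 mm long, 13 mm wide, 5 mm thick, loose on the tray beside the pot; origin at the middle of its underside, x along it. Leave it
Mind the look-alikes: they are no part of the job. What is shaped like the part that bears pot_center but orange is not meant.

How it is judged:
By the outcome, as a careful person would: the job done as asked, in the order asked, and still so for the second after the job is handed in, with the robot touching nothing.
It also fails if it takes over 69 s, if anything falls off the work surface, if the arm or the gripper's body presses on something with over 40 N, if the wrist force passes 120 N, or if a joint passes its speed limit or range.

## Working session

There is one attempt and no reset: what is moved stays moved. The work goes in short steps, Python scripts to look and compute and a tool call to move; the robot and the scene stay as the last step left them, time stands still between calls to the robot, and variables do not carry over. Pictures are saved under pics/ and viewed, and the job is handed in when it is done.

Besides the shell and the picture viewer there is one more tool, called as a command line: name --argument value ..., lists and objects as JSON in quotes. jog_arm: Moves the arm, as the interface text tells. Its arguments: {"type":"object","properties":{"plan":{"type":"array"},"newtons":{"type":"number"}},"required":["plan"]}

```bash
mkdir -p pics; cat > h.py <<'E'
from rig import r, imaging
import numpy as np, cv2
from scipy.spatial.transform import Rotation as R
def cam(n,save=None):
    c=imaging.read_camera(n)
    c['Rm']=cv2.Rodrigues(np.array(c['rvec'],float))[0]; c['t']=np.array(c['tvec'],float)
    if save: cv2.imwrite(f'pics/{save}.png',c['pixels'][:,:,::-1])
    return c
def pt(c,u,v,d=None):
    u=np.asarray(u,float);v=np.asarray(v,float)
    if d is None: d=c['z_map'][v.astype(int),u.astype(int)]
    p=np.stack([(u-c['cx'])/c['fx']*d,(v-c['cy'])/c['fy']*d,d+0*u],-1)
    return (p-c['t'])@c['Rm']
def ray(c,u,v,z):
    o=-c['Rm'].T@c['t']
    d=np.stack([(np.asarray(u,float)-c['cx'])/c['fx'],(np.asarray(v,float)-c['cy'])/c['fy'],np.ones_like(np.asarray(u,float))],-1)@c['Rm']
    return o+d*((z-o[2])/d[...,2])[...,None]
def proj(c,p):
    q=np.asarray(p)@c['Rm'].T+c['t']; return np.stack([q[...,0]/q[...,2]*c['fx']+c['cx'],q[...,1]/q[...,2]*c['fy']+c['cy']],-1)
E
python3 - <<'E'
from h import *
for n in('top','side'):
    c=cam(n,n+'0'); np.savez('/tmp/'+n,**{k:v for k,v in c.items()})
    print(n,-c['Rm'].T@c['t'],c['Rm'].tolist(),c['fx'])
print(r.get_state(), r.tip_extent)
E
```

```text
top [ 0.30415267 -0.00769592  0.95864482] [[-0.02690126168587592, -0.9993486632125286, -0.024053512322329926], [-0.9936532294566542, 0.029361551026101607, -0.1085871028792267], [0.10922262453388555, 0.020979720128593324, -0.9937958893219753]] 400.53551890880203
side [ 0.18896311 -0.56942456  0.72406742] [[0.9488405769992628, -0.31574696824702836, 0.0023262593396870673], [-0.22896522927812707, -0.6930915137108218, -0.6835196247392288], [0.21743155985578572, 0.6480185226248178, -0.7299284287612232]] 412.486351146002
{'time_s': 0.1, 'joints': array([ 1.22800308e+00,  2.41345872e-01,  3.83328583e-03,  1.33521624e+00,
       -5.27519027e-06,  1.57079768e+00]), 'qvel': array([-0.00026083, -0.00124006,  0.00215644, -0.00164535, -0.00039281,
       -0.00099166]), 'effort': array([ 4.16992152e-04, -3.73139870e+01,  2.53009468e+01,  1.08803774e-02,
        1.12977236e-04, -9.37850842e-06]), 'position': array([0.16787155, 0.47037832, 0.24148807]), 'tool_rot': array([ 1.70559259e-01,  9.85346947e-01, -9.52540642e-04, -1.62202488e-04]), 'force': array([-0.71359993, -0.53652794, -0.02079324]), 'torque': array([-0.02473115,  0.06016422,  0.00579242]), 'grip_width': 0.08533665457658286} 0.011
```

View pics/top0.png

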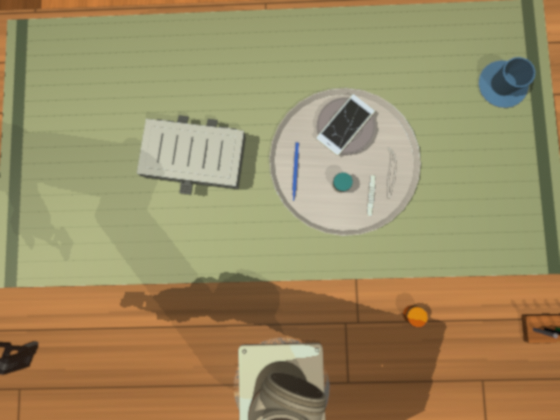

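View pics/side0.png

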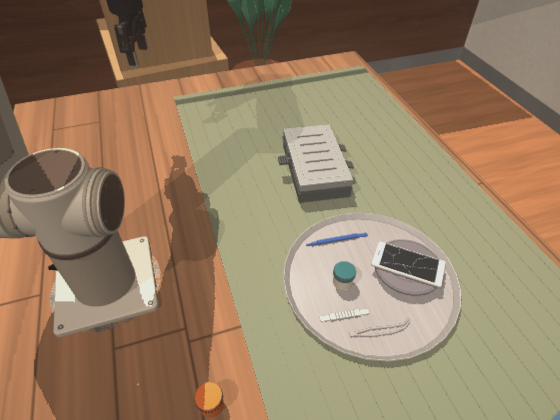

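Top view: case at about (190,153), its tab at (187,187) on the robot side and its hinges at (183,120) and (211,124). Candidates for the pot are the teal-capped pot on the tray (343,182), the orange-capped look-alike on the wood (417,316) and the blue cup (518,72). I choose the teal one on the tray.

```bash
python3 - <<'E'
from h import *
T=dict(np.load('/tmp/top.npz'));S=dict(np.load('/tmp/side.npz'))
for n,c in(('top',T),('side',S)):
    img=c['pixels'];hsv=cv2.cvtColor(img,cv2.COLOR_RGB2HSV)
    vv,uu=np.mgrid[0:420,0:560]; P=pt(c,uu,vv); Z=P[...,2]
    ok=c['z_map']>0
    # lid top
    m=(ok&(Z>.052)&(Z<.075)&(P[...,1]>.08)&(P[...,1]<.45)&(P[...,0]>.25)).astype(np.uint8)
    k,l,st,_=cv2.connectedComponentsWithStats(m); i=1+st[1:,4].argmax(); q=P[l==i]
    rect=cv2.minAreaRect((q[:,:2]*1000).astype(np.float32)); print(n,'lid',rect,np.median(q[:,2]),len(q))
    # teal
    m=cv2.inRange(hsv,(80,90,30),(98,255,200)); 
    k,l,st,ce=cv2.connectedComponentsWithStats(m)
    for i in range(1,k):
        if st[i,4]>60: q=P[l==i]; print(' teal',ce[i],st[i],np.percentile(q[:,2],[5,50,95]),ray(c,*ce[i],.047))
    # tab: dark px near
    m=((hsv[...,2]<70)&(P[...,0]>.3)&(Z>.028)&(Z<.065)&(P[...,1]>.1)&(P[...,1]<.4)).astype(np.uint8)
    k,l,st,ce=cv2.connectedComponentsWithStats(m)
    for i in range(1,k):
        if st[i,4]>15: q=P[l==i]; print(' dark',ce[i],st[i],q.mean(0),q.min(0),q.max(0))
a=cv2.resize(T['pixels'][110:200,130:250,::-1],None,fx=5,fy=5,interpolation=cv2.INTER_CUBIC);cv2.imwrite('pics/c1.png',a)
a=np.hstack([cv2.resize(T['pixels'][150:210,300:380,::-1],(400,300)),cv2.resize(S['pixels'][240:300,305:385,::-1],(400,300))]);cv2.imwrite('pics/c2.png',a)
E
```

```text
top lid ((526.8677368164062, 196.1805419921875), (230.69253540039062, 165.996826171875), 81.08409881591797) 0.06468681404154149 5679
 teal [342.44489796 181.54693878] [334 173  18  18 245] [0.04894396 0.05141483 0.05400132] [ 0.46345571 -0.1538041   0.047     ]
side lid ((532.9427490234375, 193.69305419921875), (235.20697021484375, 148.6581268310547), 81.31442260742188) 0.06221690646156342 2973
 teal [344.47490347 269.8957529 ] [335 262  20  17 259] [0.04731796 0.0490833  0.05097932] [ 0.46466238 -0.15687812  0.047     ]
```

View pics/c1.png

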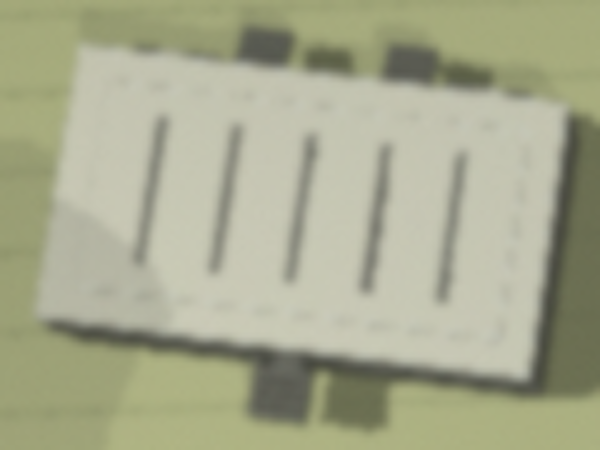

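View pics/c2.png

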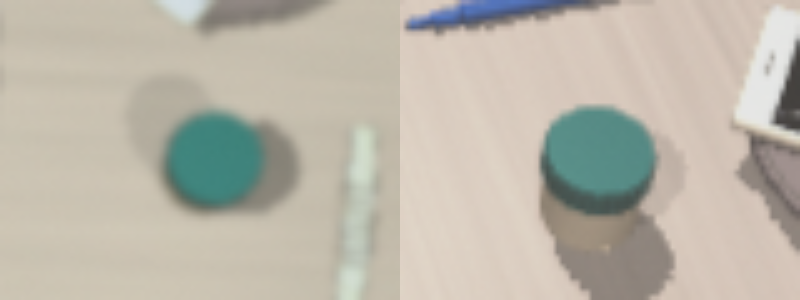

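```bash
python3 - <<'E'
from h import *
T=dict(np.load('/tmp/top.npz'));S=dict(np.load('/tmp/side.npz'))
for n,c,box in(('top',T,(110,205,125,255)),('side',S,(110,215,260,370))):
    img=c['pixels'];hsv=cv2.cvtColor(img,cv2.COLOR_RGB2HSV)
    vv,uu=np.mgrid[0:420,0:560]; P=pt(c,uu,vv); Z=P[...,2]
    # mat heights near things
    w=lambda x,y:np.median(Z[(abs(P[...,0]-x)<.02)&(abs(P[...,1]-y)<.02)])
    print(n,'mat',w(.40,.1),w(.42,.32),w(.65,.2),'tray floor',w(.40,-.15),w(.5,-.1),'table',w(.2,-.2),w(.2,.1))
    m=np.zeros(Z.shape,np.uint8);a,b,d,e=box
    s=hsv[a:b,d:e]; m[a:b,d:e]=((s[...,1]<60)&(s[...,2]>115)).astype(np.uint8)*255
    m=cv2.morphologyEx(m,cv2.MORPH_CLOSE,np.ones((7,7)))
    ct=max(cv2.findContours(m,0,cv2.CHAIN_APPROX_NONE)[0],key=cv2.contourArea)
    for zt in(.060,.062,.064):
        q=ray(c,ct[:,0,0],ct[:,0,1],zt)
        rc=cv2.minAreaRect((q[:,:2]*1000).astype(np.float32)); print(n,zt,rc)
    s=hsv.copy(); cv2.imwrite(f'pics/m_{n}.png',m)
    # tab crop print
    mm=np.zeros_like(m); mm[a:b,d:e]=((hsv[a:b,d:e,2]<110)&(hsv[a:b,d:e,1]<70)).astype(np.uint8)
    k,l,st,ce=cv2.connectedComponentsWithStats(mm)
    for i in range(1,k):
        if st[i,4]>8: print(' dark',ce[i].round(1),st[i],ray(c,*ce[i],.0455+.003).round(4), P[l==i].mean(0).round(4))
    m=cv2.inRange(hsv,(10,150,100),(25,255,255))
E
```

```text
top mat 0.004284465323370565 0.004398013304575413 0.004422074939726063 tray floor 0.007312443070071872 0.007217230765445177 table 0.0012763377580507283 0.0011665749246941321
top 0.06 ((535.5947875976562, 196.2165069580078), (236.67608642578125, 183.2972869873047), 81.239990234375)
top 0.062 ((535.0797729492188, 195.7626953125), (236.14935302734375, 182.88934326171875), 81.23998260498047)
top 0.064 ((534.564697265625, 195.30885314941406), (235.6226043701172, 182.48141479492188), 81.23998260498047)
 dark [182.7 118.8] [178 116  10   7  55] [0.6247 0.2144 0.0485] [0.6262 0.2154 0.0442]
 dark [195.4 121.6] [192 120   8   4  20] [0.6168 0.1845 0.0485] [0.632  0.1938 0.0043]
 dark [212.1 122.6] [207 120  11   6  57] [0.6131 0.145  0.0485] [0.6148 0.1458 0.0437]
 dark [222.6 124.9] [219 123   9   4  22] [0.6066 0.1202 0.0485] [0.6213 0.1264 0.0041]
 dark [213.6 172.8] [141 134 114  60 622] [0.493  0.1427 0.0485] [0.4965 0.1441 0.0341]
side mat 0.0019242285696110383 0.0014369004794072984 0.001758224969101952 tray floor 0.005183650784258872 0.005141178294250817 table -0.0006598735433950757 -0.001127898969526615
side 0.06 ((547.0756225585938, 178.58209228515625), (409.05645751953125, 313.80828857421875), 71.80015563964844)
side 0.062 ((545.9970092773438, 176.32928466796875), (407.8244934082031, 312.8631896972656), 71.80015563964844)
side 0.064 ((544.9185791015625, 174.07650756835938), (406.592529296875, 311.9180908203125), 71.80015563964844)
 dark [312.7 184.1] [278 135  76  69 988] [0.4961 0.0948 0.0485] [0.5055 0.1177 0.0271]
 dark [342.2 147.9] [339 145   7   7  30] [0.6214 0.2006 0.0485] [0.6123 0.1838 0.0629]
 dark [349.4 164.6] [346 161   8   8  33] [0.6106 0.1329 0.0485] [0.6151 0.1403 0.0414]
 dark [353.7 181.6] [353 180   3   4   9] [0.5934 0.0721 0.0485] [0.6217 0.1169 0.0013]
```

```bash
python3 - <<'E'
from h import *
T=dict(np.load('/tmp/top.npz'));S=dict(np.load('/tmp/side.npz'))
for n,c,box,off in(('top',T,(110,205,125,255),.0012),('side',S,(110,215,260,370),-.001)):
    img=c['pixels'];hsv=cv2.cvtColor(img,cv2.COLOR_RGB2HSV)
    vv,uu=np.mgrid[0:420,0:560]; P=pt(c,uu,vv); Z=P[...,2]-off
    m=np.zeros(Z.shape,np.uint8);a,b,d,e=box
    s=hsv[a:b,d:e]; z=Z[a:b,d:e]; m[a:b,d:e]=((s[...,1]<70)&(s[...,2]>110)&(z>.055)).astype(np.uint8)*255
    m=cv2.morphologyEx(m,cv2.MORPH_CLOSE,np.ones((5,5)));m=cv2.morphologyEx(m,cv2.MORPH_OPEN,np.ones((9,9)))
    ct=max(cv2.findContours(m,0,cv2.CHAIN_APPROX_NONE)[0],key=cv2.contourArea)
    q=ray(c,ct[:,0,0],ct[:,0,1],.063)
    rc=cv2.minAreaRect((q[:,:2]*1000).astype(np.float32)); print(n,rc)
    mo=cv2.moments(ct); print(ray(c,mo['m10']/mo['m00'],mo['m01']/mo['m00'],.063))
    # tab pixels
    for y0,y1,x0,x1 in ([(178,200,172,202)] if n=='top' else [(145,175,268,292)]):
        mm=np.zeros_like(m); g=hsv[y0:y1,x0:x1]; zz=Z[y0:y1,x0:x1]
        mm[y0:y1,x0:x1]=((zz>.03)&(zz<.056)&(g[...,1]<75)).astype(np.uint8)
        p=P[mm>0]; print('tab px',mm.sum(),p.min(0),p.max(0),np.median(p,0)); 
    o=img[:,:,::-1].copy(); cv2.drawContours(o,[ct],-1,(0,0,255),1); o[mm>0]=(255,0,0)
    cv2.imwrite(f'pics/m2_{n}.png',cv2.resize(o[a:b,d:e],None,fx=5,fy=5,interpolation=0))
E
```

```text
top ((540.241455078125, 193.16006469726562), (232.9431915283203, 132.4659423828125), 81.50508880615234)
[0.53948423 0.1929027  0.063     ]
tab px 198 [0.44390506 0.17158207 0.0326714 ] [0.48267125 0.24316855 0.05717587] [0.46297739 0.20572968 0.05358997]
side ((538.3130493164062, 186.56320190429688), (238.37246704101562, 136.18809509277344), 80.18756103515625)
[0.53698249 0.1748502  0.063     ]
tab px 140 [0.44406573 0.18226443 0.03169777] [0.48917628 0.27773868 0.05481391] [0.46419745 0.20317868 0.05060728]
```

View pics/m2_top.png

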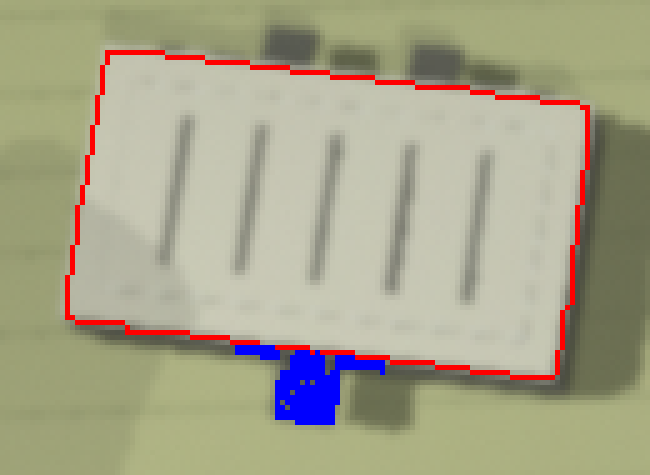

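View pics/m2_side.png

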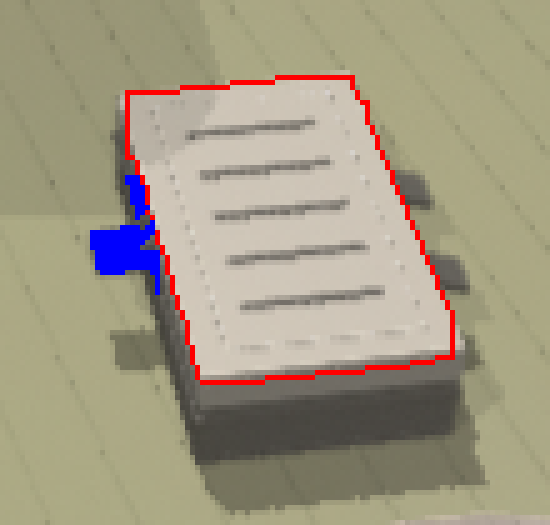

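Measured case centre is about (0.540, 0.193) with a yaw of -8.5°, which puts the tab point at (0.456, 0.206, 0.0485). The tab pixels measured there agree. The crop confirms a teal cap on a cream body. I'm moving to above the tab.

jog_arm --plan '[0,0,0,0,0,-0.097,0,0,0,0,0,0,-0.097,0,-46,-31,10,0,0,0,0,-46,-31,10,0,0,0,0,-46,-31,10,0,0,0,0,-46,-31,10,0,0,0,0,-46,-31,10,0,0,0,0,-46,-31,10,0,0,0,0]' --newtons 25

```text
time_s: 1.1
position: [0.4144, 0.2446, 0.1817]
tool_rot: [0.074, 0.997, -0.0, -0.0]
force: [0.5, 0.5, -0.1]
grip_width: 0.0849
```

```bash
cat >> h.py <<'E'
def st():
    s=r.get_state(); Rm=R.from_quat(s['tool_rot'])
    M=Rm.as_matrix(); print('t',round(s['time_s'],2),'p',s['position'].round(4),'yaw_y',round(np.degrees(np.arctan2(M[1,1],M[0,1])),2),'z',M[:,2].round(3),'F',s['force'].round(1),'w',round(s['grip_width'],4),'j',s['joints'].round(2)); return s,M
def go(target,yaw=None,frame=None):
    s,M=st()
    if yaw is not None:
        dy=np.radians(yaw)-np.arctan2(M[1,1],M[0,1]); dy=(dy+np.pi/2)%np.pi-np.pi/2; print('wz',-dy); M=R.from_rotvec([0,0,dy]).as_matrix()@M
    print('tool shift mm (after turn)',(M.T@(np.array(target)-s['position'])*1000).round(1))
    # tilt error rotvec
    print('tilt', (M.T@np.cross(M[:,2],[0,0,-1])).round(4))
E
python3 -c "
from h import *
go([.456,.2056,.0485],81.5)"
```

```text
t 1.1 p [0.4144 0.2446 0.1817] yaw_y 81.48 z [-0. -0. -1.] F [ 0.5  0.5 -0.1] w 0.0849 j [ 0.53  0.24 -0.16  1.17  0.    0.68]
wz -0.0003449452845520895
tool shift mm (after turn) [-47.  -32.4 133.2]
tilt [-0.0001 -0.0004  0.    ]
```

jog_arm --plan '[-23.5,-16.5,10,0,0,0,0,-24,-16.5,10,0,0,0,0,0,0,30,0,0,0,0,0,0,30,0,0,0,0,0,0,25,0,0,0,0.3,0,0,18,0,0,0,0.3,0,0,0,0,0,0,0.3,0,0,10,0,0,0,0.3]'

```text
time_s: 2.1
position: [0.4566, 0.2068, 0.0501]
tool_rot: [0.074, 0.997, 0.001, 0.001]
force: [0.5, -0.2, -0.7]
grip_width: 0.0597
```

```bash
python3 -c "
from h import *
go([.456,.2056,.0485],81.5)
cam('side','s1');cam('top','t1')
a=cv2.imread('pics/s1.png')[100:220,230:390];b=cv2.imread('pics/t1.png')[100:220,110:270]
cv2.imwrite('pics/c3.png',cv2.resize(np.hstack([a,b]),(800,300),interpolation=2))"
```

```text
t 2.1 p [0.4566 0.2068 0.0501] yaw_y 81.47 z [ 0.002  0.001 -1.   ] F [ 0.5 -0.2 -0.7] w 0.0597 j [ 0.43  0.41 -0.3   0.86  0.    0.57]
wz -0.00043839007843704536
tool shift mm (after turn) [ 0.4 -1.3  1.6]
tilt [0.0014 0.0021 0.    ]
```

View pics/c3.png

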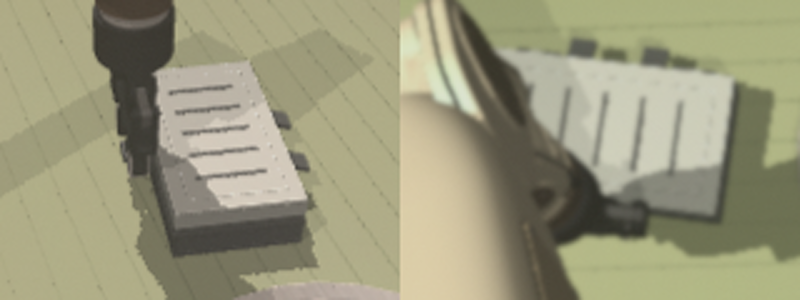

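The views show the fingers straddling the tab at the lid's front. I'm closing on it.

jog_arm --plan '[0,0,0,0,0,0,0.6,0,0,0,0,0,0,0.8,0,0,0,0,0,0,1,0,0,0,0,0,0,1,0,0,0,0,0,0,1,0,0,0,0,0,0,1,0,0,0,0,0,0,1,0,0,0,0,0,0,1]' --newtons 25

```text
time_s: 3.2
position: [0.4561, 0.2074, 0.05]
tool_rot: [0.074, 0.997, 0.001, 0.001]
force: [-1.1, 5.1, 5.9]
grip_width: 0.027
```

```bash
python3 -c "
from h import *
go([.456,.2056,.0485],81.5)
th=np.linspace(0,1.9,25)
x=-154*np.cos(th)+5.5*np.sin(th);z=154*np.sin(th)+5.5*np.cos(th)
print(np.c_[th[1:],-np.diff(x),-np.diff(z)].round(1).tolist())"
```

```text
t 3.2 p [0.4561 0.2074 0.05  ] yaw_y 81.5 z [ 0.001  0.002 -1.   ] F [-1.1  5.1  5.9] w 0.027 j [ 0.43  0.41 -0.3   0.86  0.    0.57]
wz -1.1622797564170284e-05
tool shift mm (after turn) [-0.2 -1.8  1.5]
tilt [0.0024 0.0009 0.    ]
[[0.1, -0.9, -12.2], [0.2, -1.9, -12.1], [0.2, -2.8, -11.9], [0.3, -3.8, -11.6], [0.4, -4.7, -11.3], [0.5, -5.5, -10.9], [0.6, -6.4, -10.4], [0.6, -7.2, -9.9], [0.7, -7.9, -9.3], [0.8, -8.6, -8.6], [0.9, -9.3, -7.9], [1.0, -9.9, -7.1], [1.0, -10.4, -6.3], [1.1, -10.9, -5.5], [1.2, -11.3, -4.6], [1.3, -11.6, -3.7], [1.3, -11.9, -2.8], [1.4, -12.1, -1.8], [1.5, -12.2, -0.9], [1.6, -12.2, 0.1], [1.7, -12.1, 1.1], [1.7, -12.0, 2.0], [1.8, -11.8, 3.0], [1.9, -11.6, 3.9]]
```

Width is 27 mm, so the tab is pinched. I'm lifting along the arc.

jog_arm --plan '[-1,1,-12,0,0,0,1,-2,0,-12,0,0,0,1,-3,0,-12,0,0,0,1,-4,0,-11.5,0,0,0,1,-4.5,0,-11,0,0,0,1,-5.5,0,-11,0,0,0,1,-6.5,0,-10.5,0,0,0,1,-7,0,-10,0,0,0,1]'

```text
time_s: 4.2
position: [0.4891, 0.2022, 0.1396]
tool_rot: [0.074, 0.997, -0.0, -0.0]
force: [4.2, 3.3, -5.8]
grip_width: 0.0272
```

```bash
cat >> h.py <<'E'
ex=np.array([np.cos(np.radians(-8.5)),np.sin(np.radians(-8.5)),0]);ey=np.array([-ex[1],ex[0],0])
H=np.array([.540,.193,.043])+.069*ex
def arc():
    s,M=st(); d=(s['position']-H)*1000; x,z,y=d@ex,d[2],d@ey
    th=np.arctan2(z,-x)-np.arctan2(5.5,154); print('x,z,y',x.round(1),z.round(1),y.round(1),'rad',np.hypot(x,z).round(1),'(154.1) th',th.round(3)); return s
E
python3 -c "
from h import *
arc()
cam('side','s2')"
```

```text
t 4.2 p [0.4891 0.2022 0.1396] yaw_y 81.47 z [-0. -0. -1.] F [ 4.2  3.3 -5.8] w 0.0272 j [ 0.39  0.36 -0.1   1.11 -0.    0.54]
x,z,y -120.7 96.6 1.6 rad 154.6 (154.1) th 0.64
```

View pics/s2.png

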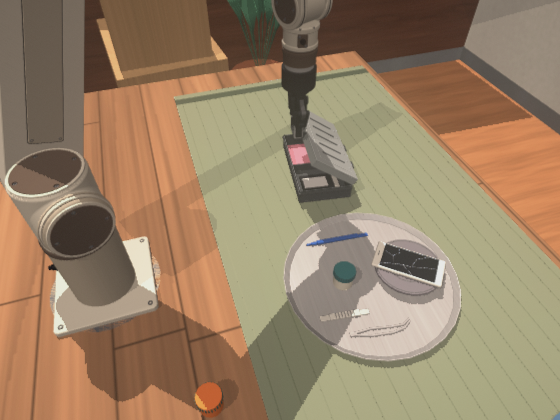

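The lid is rising in the grip at about (318,145). The pink pad is in the +y compartment at (298,155) and the battery in the -y one at (315,182). I'll continue along the arc.

jog_arm --plan '[-7.5,0,-9.5,0,0,0,1,-8.5,0,-8.5,0,0,0,1,-9,0,-8,0,0,0,1,-10,0,-7,0,0,0,1,-10.5,0,-6.5,0,0,0,1,-11,0,-5.5,0,0,0,1,-11.5,0,-4.5,0,0,0,1,-11.5,0,-3.5,0,0,0,1]'

```text
time_s: 5.25
position: [0.5669, 0.19, 0.1931]
tool_rot: [0.074, 0.997, -0.0, -0.001]
force: [-1.5, 2.5, 1.4]
grip_width: 0.0273
```

```bash
python3 -c "
from h import *
arc()"
```

```text
t 5.25 p [0.5669 0.19   0.1931] yaw_y 81.48 z [-0.002 -0.001 -1.   ] F [-1.5  2.5  1.4] w 0.0273 j [ 0.32  0.46  0.19  1.31 -0.    0.47]
x,z,y -42.0 150.1 1.0 rad 155.9 (154.1) th 1.262
```

jog_arm --plan '[-12,0,-2.5,0,0,0,1,-12,0,-1.5,0,0,0,1,-12,0,-1,0,0,0,1,-12,0,0,0,0,0,1,-12,0,1,0,0,0,1,-12,0,2,0,0,0,1,-12,0,3,0,0,0,1,-11,0,4,0,0,0,1]'

```text
time_s: 6.25
position: [0.6631, 0.175, 0.1899]
tool_rot: [0.075, 0.997, -0.001, 0.002]
force: [1.8, -1.6, 7.6]
grip_width: 0.0275
```

```bash
python3 -c "
from h import *
arc();cam('side','s3')"
```

```text
t 6.25 p [0.6631 0.175  0.1899] yaw_y 81.42 z [ 0.004 -0.002 -1.   ] F [ 1.8 -1.6  7.6] w 0.0275 j [ 0.26  0.64  0.49  1.42 -0.    0.41]
x,z,y 55.4 146.9 0.3 rad 157.0 (154.1) th 1.896
```

View pics/s3.png

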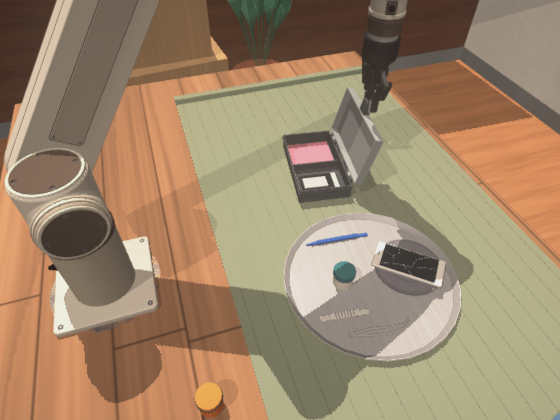

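The lid at (357,130) is at its stop (th≈1.9), with the pad and battery compartments exposed. I'm releasing and lifting straight up.

jog_arm --plan '[0,0,0,0,0,0,0.5,0,0,0,0,0,0,0.3,0,0,0,0,0,0,0.3,0,0,0,0,0,0,0.3,0,0,-10,0,0,0,0.3,0,0,-20,0,0,0,0.3,0,0,-30,0,0,0,0.3,0,0,0,0,0,0,0.3]'

```text
time_s: 7.3
position: [0.6629, 0.177, 0.2515]
tool_rot: [0.074, 0.997, 0.001, 0.003]
force: [0.5, 0.2, 0.0]
grip_width: 0.0601
```

```bash
python3 - <<'E'
from h import *
st()
c=cam('side','s4');t=cam('top','t4')
for n,c in (('side',c),('top',t)):
    hsv=cv2.cvtColor(c['pixels'],cv2.COLOR_RGB2HSV)
    m=cv2.inRange(hsv,(160,60,100),(180,255,255))
    k,l,s,ce=cv2.connectedComponentsWithStats(m); i=1+s[1:,4].argmax()
    q=ray(c,*np.nonzero(l==i)[::-1],.010)
    print(n,s[i],cv2.minAreaRect((q[:,:2]*1000).astype(np.float32)),q.mean(0))
    # turntable/tray circles
    m=cv2.inRange(hsv,(80,90,30),(98,255,200)); k,l,s,ce=cv2.connectedComponentsWithStats(m)
    for i in range(1,k):
        if s[i,4]>60: print('teal',ce[i],s[i,4],ray(c,*ce[i],.050))
print('pred pad', np.array([.540,.193,.010])+.057*ey)
E
```

```text
t 7.3 p [0.6629 0.177  0.2515] yaw_y 81.48 z [ 0.007  0.002 -1.   ] F [0.5 0.2 0. ] w 0.0601 j [ 0.26  0.63  0.63  1.56 -0.    0.41]
side [288 142  46  22 741] ((553.0999145507812, 253.93402099609375), (83.99207305908203, 112.5622787475586), 81.0858154296875) [0.55439542 0.25077922 0.01      ]
teal [342.38216561 267.47770701] 157 [ 0.46192457 -0.15204986  0.05      ]Traceback (most recent call last):
  File "<stdin>", line 7, in <module>
ValueError: attempt to get argmax of an empty sequence
```

View pics/t4.png

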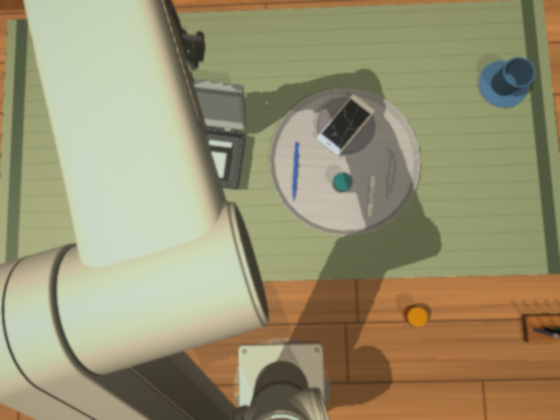

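View pics/s4.png

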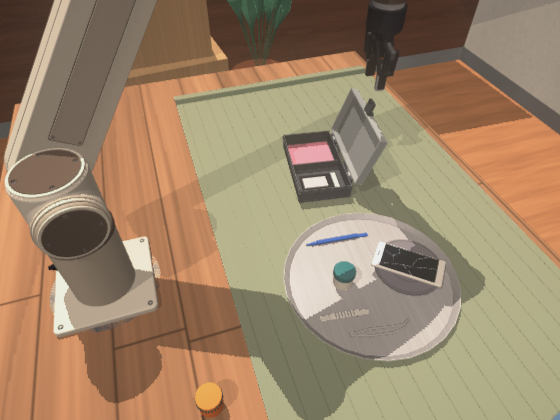

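The lid stays open with the gripper clear. The pad is at about (0.549, 0.250) by both model and measurement. Next I refine the pot and tray axes.

```bash
python3 - <<'E'
from h import *
for n,off in(('top',.0012),('side',-.001)):
    c=dict(np.load(f'/tmp/{n}.npz')); vv,uu=np.mgrid[0:420,0:560]; P=pt(c,uu,vv); Z=P[...,2]-off
    hsv=cv2.cvtColor(c['pixels'],cv2.COLOR_RGB2HSV)
    m=(cv2.inRange(hsv,(80,90,30),(98,255,255))>0)&(abs(P[...,0]-.463)<.04)&(abs(P[...,1]+.154)<.04)
    for lo in (.047,.048):
        mm=m&(Z>lo); v,u=np.nonzero(mm); q=ray(c,u,v,.050); (a,b),rad=cv2.minEnclosingCircle((q[:,:2]*1000).astype(np.float32)); print(n,lo,mm.sum(),q.mean(0),a,b,rad)
    # brown body top view turntable: elevated .015-.02 points
    mm=(Z>.017)&(Z<.045)&(P[...,0]>.45)&(abs(P[...,1]+.16)<.17)&(P[...,0]<.7); k,l,s,ce=cv2.connectedComponentsWithStats(mm.astype(np.uint8)); i=1+s[1:,4].argmax(); q=P[l==i]; print('turntable',cv2.minEnclosingCircle((q[:,:2]*1000).astype(np.float32)))
    m=cv2.Canny(c['pixels'],60,120)
    # nearby non-floor objects
    mm=(Z>.008)&(abs(P[...,0]-.463)<.12)&(abs(P[...,1]+.154)<.13); q=P[mm]
E
python3 - <<'E'
from h import *
c=dict(np.load('/tmp/top.npz'))
for u,v,z,nm in((346,160,.017,'tray'),(346,126,.024,'tt'),(373,176,.01,'pry a'),(369,215,.01,'pry b'),(296,143,.012,'sp a'),(295,199,.012,'sp b')): print(nm,ray(c,u,v,z))
E
```

```text
top 0.047 239 [ 0.46299754 -0.15337778  0.05      ] 463.03729248046875 -153.457275390625 20.321313858032227
top 0.048 225 [ 0.46305761 -0.15300046  0.05      ] 463.03729248046875 -153.457275390625 20.321313858032227
turntable ((603.4420166015625, -168.4867401123047), 76.95912170410156)
side 0.047 256 [ 0.46357115 -0.15870258  0.05      ] 463.4490051269531 -158.6674041748047 20.221046447753906
side 0.048 250 [ 0.46361704 -0.15868121  0.05      ] 463.4490051269531 -158.6674041748047 20.221046447753906
turntable ((603.6343994140625, -171.91119384765625), 77.05139923095703)
tray [ 0.52051401 -0.16946475  0.017     ]
tt [ 0.60173076 -0.1721665   0.024     ]
pry a [ 0.4810752  -0.23305739  0.01      ]
pry b [ 0.38783408 -0.21856695  0.01      ]
sp a [ 0.56745918 -0.05196271  0.012     ]
sp b [ 0.43099813 -0.04499271  0.012     ]
```

Pot at about (0.463, -0.155). The two views differ by 5 mm in y, and the jaws centre along y anyway. The pry tool is 45 mm clear of it. I'm moving over.

jog_arm --plan '[0,0,0,0,0,-0.074,0.2,0,0,0,0,0,-0.074,0.2,33,-51,6,0,0,0,0.2,33,-51,6,0,0,0,0.2,33,-51,6,0,0,0,0.2,33,-51,6,0,0,0,0.2,33,-51,6,0,0,0,0.2,33,-51,6,0,0,0,0.2]'

```text
time_s: 8.4
position: [0.461, -0.1305, 0.2101]
tool_rot: [0.0, 1.0, 0.0, -0.001]
force: [0.5, -1.4, -0.2]
grip_width: 0.0681
```

```bash
python3 -c "
from h import *
go([.463,-.1545,.033],90)"
```

```text
t 8.4 p [ 0.461  -0.1305  0.2101] yaw_y 89.98 z [-0.002  0.    -1.   ] F [ 0.5 -1.4 -0.2] w 0.0681 j [-0.28  0.22 -0.11  1.24 -0.   -0.28]
wz -0.0004186517412658741
tool shift mm (after turn) [ -2.3 -24.1 177.1]
tilt [ 0.0002 -0.0017  0.    ]
```

jog_arm --plan '[-1,-12,20,0,0,0,0.2,-1,-12,25,0,0,0,0.2,0,0,30,0,0,0,0.2,0,0,30,0,0,0,0.2,0,0,20,0,0,0,0.2,0,0,10,0,0,0,0.2,0,0,0,0,0,0,0.2,0,0,0,0,0,0,0.2]'

```text
time_s: 9.4
position: [0.4656, -0.1535, 0.077]
tool_rot: [0.0, 1.0, -0.0, 0.001]
force: [-0.3, 0.4, -0.1]
grip_width: 0.0683
```

```bash
python3 -c "
from h import *
go([.463,-.1545,.033],90)
cam('side','s5');cam('top','t5')
a=cv2.imread('pics/s5.png')[200:320,270:430];b=cv2.imread('pics/t5.png')[120:240,270:430]
cv2.imwrite('pics/c5.png',cv2.resize(np.hstack([a,b]),(800,300),interpolation=2))"
```

```text
t 9.4 p [ 0.4656 -0.1535  0.077 ] yaw_y 89.96 z [ 0.001 -0.    -1.   ] F [-0.3  0.4 -0.1] w 0.0683 j [-0.32  0.36 -0.29  0.92 -0.   -0.32]
wz -0.0007543241340755014
tool shift mm (after turn) [ 2.7 -1.  44. ]
tilt [-0.0004  0.0012  0.    ]
```

View pics/c5.png

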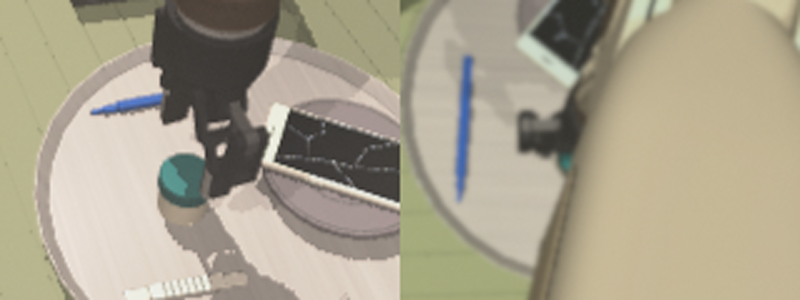

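```bash
python3 - <<'E'
from h import *
S=dict(np.load('/tmp/side.npz'));T=dict(np.load('/tmp/top.npz'))
f=lambda c,p,o: ((proj(c,np.array(p))-o)*2.5).round(0)
for y in(.034,0,-.034,-.048): print('tip',y,f(S,[.4656,-.1535+y,.066],[270,200]),f(T,[.4656,-.1535+y,.066],[270,120]))
print('cap',f(S,[.463,-.1545,.05],[270,200]),f(T,[.463,-.1545,.05],[270,120]))
E
```

```text
tip 0.034 [171. 124.] [146. 149.]
tip 0 [188. 157.] [184. 148.]
tip -0.034 [207. 191.] [222. 147.]
tip -0.048 [215. 206.] [237. 146.]
cap [183. 171.] [182. 154.]
```

```bash
python3 - <<'E'
from h import *
S=dict(np.load('/tmp/side.npz'))
a=cv2.imread('pics/s5.png'); a=cv2.resize(a[225:300,320:400],(800,750),interpolation=cv2.INTER_CUBIC)
f=lambda p: tuple(int(v) for v in (proj(S,np.array(p))-[320,225]+.5)*10)
for x in(-.011,.011):
  for y in(.034,-.034,-.048):
    for z in(.066,.1): cv2.circle(a,f([.4656+x,-.1535+y,z]),4,(0,0,255) if z<.07 else (0,255,255),-1)
cv2.circle(a,f([.463,-.1545,.05]),5,(255,0,255),-1)
cv2.imwrite('pics/c6.png',a[:600])
E
```

```text
(no output)
```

View pics/c6.png

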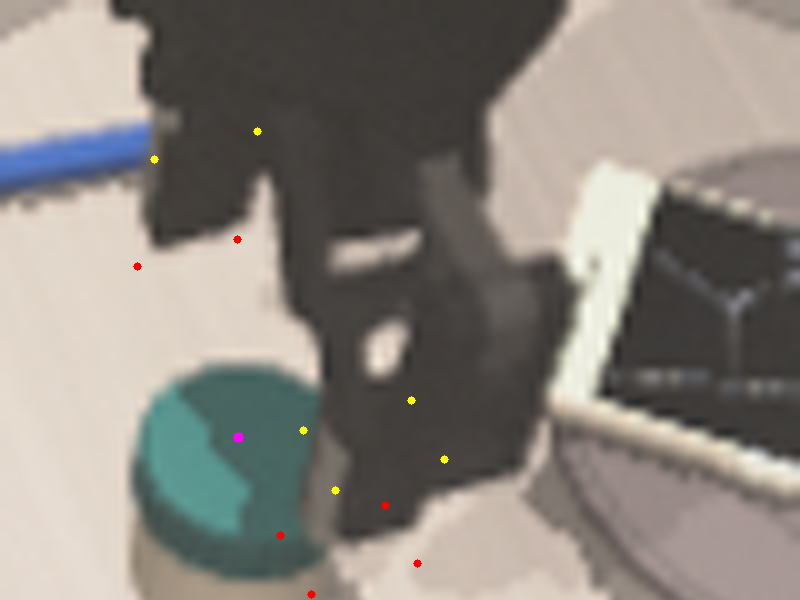

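```bash
python3 - <<'E'
from h import *
c=cam('side'); vv,uu=np.mgrid[0:420,0:560]; P=pt(c,uu,vv)
m=(P[...,2]>.055)&(P[...,2]<.105)&(abs(P[...,0]-.465)<.08)&(abs(P[...,1]+.154)<.09)
for sgn in(1,-1):
    for z in(.06,.07,.08,.09):
        q=P[m&(sgn*(P[...,1]+.1535)>.026)&(P[...,2]>z)&(P[...,2]<=z+.01)]
        if len(q)>3: print(sgn,z,len(q),q.min(0).round(3),q.max(0).round(3))
for u,v in((373,270),(367,265),(352,278),(356,277),(360,270),(340,247)): print(u,v,P[v,u].round(4))
E
```

```text
1 0.07 23 [ 0.456 -0.123  0.072] [ 0.477 -0.116  0.08 ]
1 0.08 37 [ 0.456 -0.123  0.08 ] [ 0.478 -0.115  0.09 ]
1 0.09 31 [ 0.455 -0.123  0.091] [ 0.476 -0.115  0.1  ]
-1 0.07 7 [ 0.456 -0.201  0.076] [ 0.468 -0.192  0.079]
-1 0.08 35 [ 0.455 -0.204  0.08 ] [ 0.474 -0.19   0.09 ]
-1 0.09 28 [ 0.455 -0.205  0.09 ] [ 0.468 -0.189  0.1  ]
373 270 [ 0.5389 -0.1505  0.005 ]
367 265 [ 0.4632 -0.2228  0.1506]
352 278 [ 0.4581 -0.1964  0.077 ]
356 277 [ 0.4618 -0.2027  0.0874]
360 270 [ 0.4552 -0.218   0.133 ]
340 247 [ 0.4669 -0.122   0.0775]
```

The depth check shows the fingers straddling the pot (x 0.455–0.477, inner faces about -0.123 and -0.189). I apply small corrections, descend and close.

jog_arm --plan '[2.5,-1.5,10,0,0,0,0.2,0,0,15,0,0,0,0.2,0,0,15,0,0,0,0.2,0,0,6,0,0,0,0.2,0,0,0,0,0,0,0.35,0,0,0,0,0,0,0.45,0,0,0,0,0,0,0.6,0,0,0,0,0,0,0.8]' --newtons 30

```text
time_s: 10.55
position: [0.4631, -0.155, 0.0308]
tool_rot: [0.0, 1.0, -0.0, 0.001]
force: [0.7, -0.1, 2.0]
grip_width: 0.0431
```

jog_arm --plan '[0,0,0,0,0,0,1,0,0,0,0,0,0,1,0,0,0,0,0,0,1,0,0,-8,0,0,0,1,0,0,-15,0,0,0,1,0,0,-20,0,0,0,1,0,0,-30,0,0,0,1,0,0,-30,0,0,0,1]'

```text
time_s: 11.55
position: [0.4623, -0.1547, 0.1348]
tool_rot: [0.0, 1.0, 0.0, -0.0]
force: [0.2, -0.5, -1.1]
grip_width: 0.043
```

```bash
python3 -c "
from h import *
go(np.array([.540,.193,.035])+.057*ey,81.5)
cam('side','s6')
a=cv2.imread('pics/s6.png')[130:310,270:470]
cv2.imwrite('pics/c7.png',cv2.resize(a,None,fx=3,fy=3,interpolation=2))"
```

```text
t 11.55 p [ 0.4623 -0.1547  0.1348] yaw_y 89.96 z [-0.  0. -1.] F [ 0.2 -0.5 -1.1] w 0.043 j [-0.32  0.29 -0.22  1.06 -0.   -0.32]
wz 0.1475688806950004
tool shift mm (after turn) [-25.5 412.4  99.8]
tilt [ 0.0001 -0.0003  0.    ]
```

View pics/c7.png

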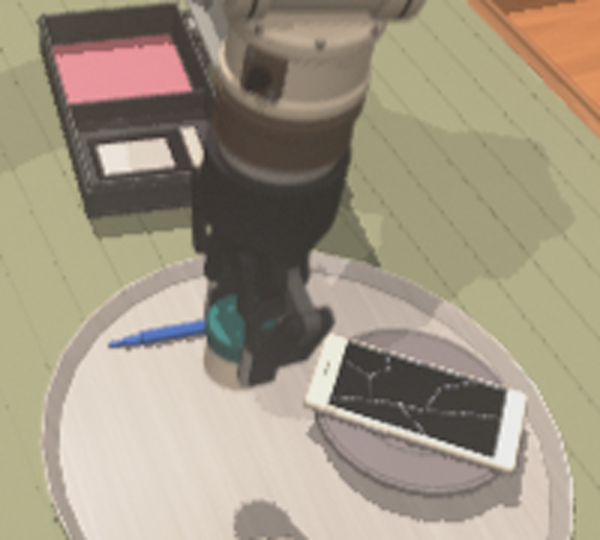

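jog_arm --plan '[0,0,-5,0,0,0.074,1,0,0,-5,0,0,0.0736,1,-4,50,0,0,0,0,1,-4,55,0,0,0,0,1,-4,55,0,0,0,0,1,-4,55,0,0,0,0,1,-4,55,0,0,0,0,1,-4,50,0,0,0,0,1]'

```text
time_s: 12.6
position: [0.5337, 0.1601, 0.1438]
tool_rot: [0.074, 0.997, -0.0, 0.0]
force: [0.3, -1.0, -0.4]
grip_width: 0.0433
```

```bash
python3 -c "
from h import *
go(np.array([.540,.193,.035])+.057*ey,81.5)"
```

```text
t 12.6 p [0.5337 0.1601 0.1438] yaw_y 81.53 z [ 0. -0. -1.] F [ 0.3 -1.  -0.4] w 0.0433 j [ 0.29  0.41 -0.02  1.14 -0.    0.44]
wz 0.0005569008152663812
tool shift mm (after turn) [ -1.3  90.5 108.8]
tilt [0.     0.0005 0.    ]
```

jog_arm --plan '[-1,35,0,0,0,0,1,0,35,0,0,0,0,1,0,19,10,0,0,0,1,0,0,25,0,0,0,1,0,0,25,0,0,0,1,0,0,20,0,0,0,1,0,0,10,0,0,0,1,0,0,0,0,0,0,1]'

```text
time_s: 13.6
position: [0.5471, 0.2453, 0.0525]
tool_rot: [0.074, 0.997, -0.001, -0.001]
force: [1.3, 1.5, 0.0]
grip_width: 0.0432
```

```bash
python3 -c "
from h import *
go(np.array([.540,.193,.035])+.057*ey,81.5)
cam('side','s7')
a=cv2.imread('pics/s7.png')[70:220,230:430]
cv2.imwrite('pics/c8.png',cv2.resize(a,None,fx=4,fy=4,interpolation=2))"
```

```text
t 13.6 p [0.5471 0.2453 0.0525] yaw_y 81.47 z [-0.002 -0.001 -1.   ] F [1.3 1.5 0. ] w 0.0432 j [ 0.42  0.58 -0.    0.99 -0.    0.57]
wz -0.0005821264060075215
tool shift mm (after turn) [-0.7  4.3 17.4]
tilt [-0.0013 -0.0018  0.    ]
```

View pics/c8.png

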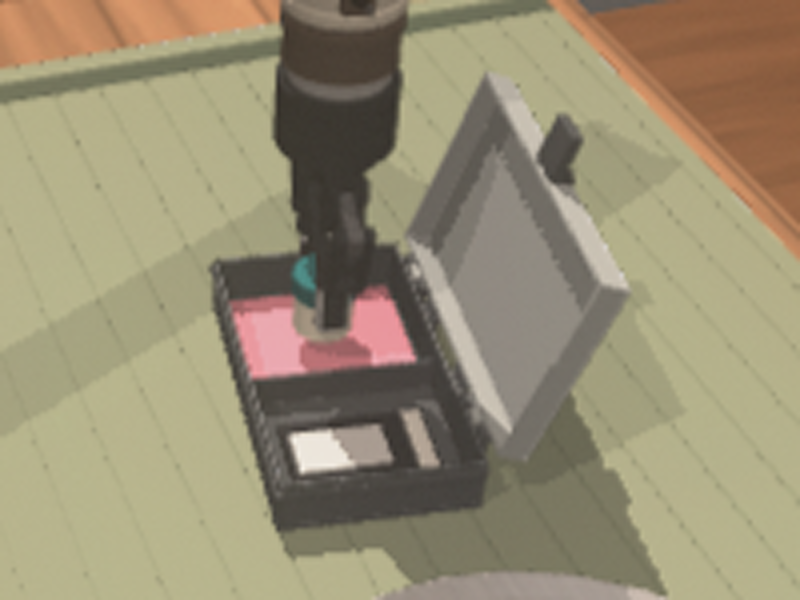

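The pot hangs over the pink pad, clear of the walls and divider. I'm setting it down slowly.

jog_arm --plan '[0,3,4,0,0,0,1,0,0,4,0,0,0,1,0,0,3,0,0,0,1,0,0,2,0,0,0,1,0,0,2,0,0,0,1,0,0,1,0,0,0,1,0,0,0,0,0,0,1,0,0,0,0,0,0,1]'

```text
time_s: 14.65
position: [0.5483, 0.249, 0.0374]
tool_rot: [0.074, 0.997, 0.0, 0.0]
force: [-0.2, 0.3, -0.6]
grip_width: 0.0432
```

```bash
python3 -c "
from h import *
go(np.array([.540,.193,.035])+.057*ey,81.5)"
```

```text
t 14.65 p [0.5483 0.249  0.0374] yaw_y 81.5 z [ 0.  0. -1.] F [-0.2  0.3 -0.6] w 0.0432 j [ 0.43  0.6  -0.01  0.96  0.    0.57]
wz -6.285183236331982e-05
tool shift mm (after turn) [-0.1  0.4  2.4]
tilt [0.0001 0.0001 0.    ]
```

jog_arm --plan '[0,0,0.5,0,0,0,1,0,0,0.5,0,0,0,1,0,0,0.5,0,0,0,1,0,0,0.5,0,0,0,1,0,0,0.5,0,0,0,1,0,0,0,0,0,0,1,0,0,0,0,0,0,1,0,0,0,0,0,0,1]'

```text
time_s: 15.65
position: [0.5482, 0.249, 0.0349]
tool_rot: [0.074, 0.997, 0.0, 0.0]
force: [-1.4, -0.2, 0.7]
grip_width: 0.0429
```

```bash
python3 -c "
from h import *
go(np.array([.540,.193,.035])+.057*ey,81.5)"
```

```text
t 15.65 p [0.5482 0.249  0.0349] yaw_y 81.5 z [ 0.  0. -1.] F [-1.4 -0.2  0.7] w 0.0429 j [ 0.43  0.6  -0.02  0.96  0.    0.57]
wz -2.9512293235223197e-05
tool shift mm (after turn) [-0.1  0.4 -0.1]
tilt [0. 0. 0.]
```

Contact isn't clear yet (the force reading is noise level), so I step down by half millimetres.

jog_arm --plan '[0,0,0.5,0,0,0,1,0,0,0,0,0,0,1,0,0,0.5,0,0,0,1,0,0,0,0,0,0,1,0,0,0,0,0,0,1,0,0,0,0,0,0,1,0,0,0,0,0,0,1,0,0,0,0,0,0,1]'

```text
time_s: 16.65
position: [0.5483, 0.249, 0.0348]
tool_rot: [0.074, 0.997, 0.0, 0.0]
force: [-3.8, -1.3, 8.0]
grip_width: 0.0429
```

```bash
python3 -c "
from h import *
st()
c=cam('side','s8')
a=cv2.imread('pics/s8.png')[120:190,270:370]
cv2.imwrite('pics/c9.png',cv2.resize(a,None,fx=8,fy=8,interpolation=2))
st()"
```

```text
t 16.65 p [0.5483 0.249  0.0348] yaw_y 81.5 z [ 0.001  0.    -1.   ] F [-3.8 -1.3  8. ] w 0.0429 j [ 0.43  0.6  -0.02  0.95 -0.    0.57]
t 16.7 p [0.5483 0.249  0.0348] yaw_y 81.5 z [ 0.  0. -1.] F [-2.9 -0.2  7.5] w 0.0432 j [ 0.43  0.6  -0.02  0.95 -0.    0.57]
```

View pics/c9.png

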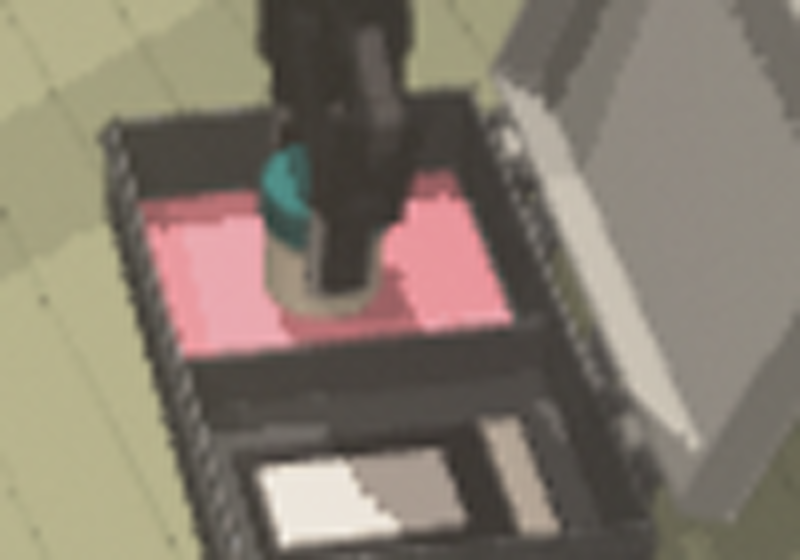

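There's a contact force of 8 N, so the pot stands on the pad. I'm relieving slightly, opening a little and lifting.

jog_arm --plan '[0,0,-0.5,0,0,0,0.45,0,0,0,0,0,0,0.4,0,0,0,0,0,0,0.3,0,0,0,0,0,0,0.3,0,0,-5,0,0,0,0.3,0,0,-15,0,0,0,0.3,0,0,-30,0,0,0,0.3,0,0,-30,0,0,0,0.3]'

```text
time_s: 17.7
position: [0.5484, 0.2491, 0.1162]
tool_rot: [0.074, 0.997, 0.0, 0.0]
force: [0.6, 0.5, 0.2]
grip_width: 0.0599
```

```bash
python3 -c "
from h import *
tab=H+.055*ex+np.array([0,0,.144]);print(tab)
go(tab,81.5)
c=cam('side','s9')
a=cv2.imread('pics/s9.png')[70:220,230:430]
cv2.imwrite('pics/c10.png',cv2.resize(a,None,fx=4,fy=4,interpolation=2))
hsv=cv2.cvtColor(c['pixels'],cv2.COLOR_RGB2HSV)
m=cv2.inRange(hsv,(80,90,30),(98,255,255)); m[200:]=0;v,u=np.nonzero(m); vv,uu=v,u;print(len(u),ray(c,u,v,.054).mean(0), np.percentile(pt(c,u,v)[:,2],[5,50,95])+.001)
"
```

```text
[0.66263797 0.17467163 0.187     ]
t 17.7 p [0.5484 0.2491 0.1162] yaw_y 81.5 z [ 0.001  0.    -1.   ] F [0.6 0.5 0.2] w 0.0599 j [0.43 0.52 0.08 1.13 0.   0.57]
wz -2.7853917778264403e-05
tool shift mm (after turn) [-124.   -56.7  -70.7]
tilt [0.0005 0.0007 0.    ]
80 [0.54407906 0.24682719 0.054     ] [0.05181213 0.05356749 0.0557163 ]
```

View pics/c10.png

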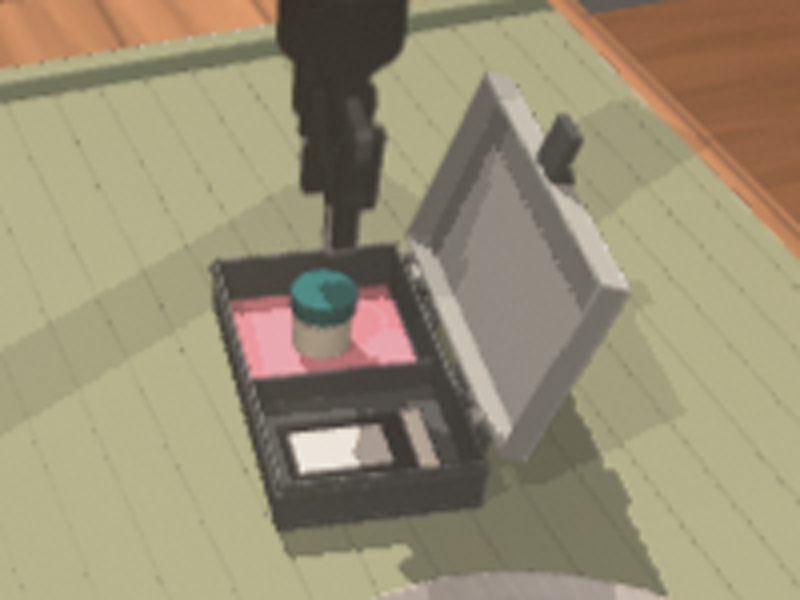

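The pot stands upright on the pad at crop (323,310), cap top about 0.054 m. The battery is undisturbed and the lid is still on its stop. I'm going back above the tab.

jog_arm --plan '[0,0,-45,0,0,0,0.3,0,0,-50,0,0,0,0.3,0,0,-40,0,0,0,0.3,-30,-14,0,0,0,0,0.3,-30,-14,0,0,0,0,0.3,-30,-14,0,0,0,0,0.3,-34,-14,0,0,0,0,0.3,0,0,0,0,0,0,0.3]'

```text
time_s: 18.75
position: [0.6642, 0.1733, 0.2489]
tool_rot: [0.076, 0.997, -0.0, 0.0]
force: [-0.6, 0.2, -0.8]
grip_width: 0.0598
```

```bash
python3 -c "
from h import *
go([.663,.175,.189],81.5)"
```

```text
t 18.75 p [0.6642 0.1733 0.2489] yaw_y 81.32 z [ 0. -0. -1.] F [-0.6  0.2 -0.8] w 0.0598 j [ 0.26  0.64  0.64  1.57 -0.    0.41]
wz -0.003213155685307223
tool shift mm (after turn) [ 1.5  1.5 59.9]
tilt [-0.0001  0.0005  0.    ]
```

jog_arm --plan '[0,0,20,0,0,0,0.3,0,0,20,0,0,0,0.3,0,0,12,0,0,0,0.3,0,0,8,0,0,0,0.3,0,0,0,0,0,0,0.3,0,0,0,0,0,0,0.3,0,0,0,0,0,0,0.3,0,0,0,0,0,0,0.3]'

```text
time_s: 19.75
position: [0.6629, 0.1753, 0.1898]
tool_rot: [0.074, 0.997, 0.0, 0.0]
force: [0.0, -0.5, -0.2]
grip_width: 0.0595
```

```bash
python3 -c "
from h import *
go([.663,.175,.189],81.5); arc()
cam('side','s10')
a=cv2.imread('pics/s10.png')[40:190,310:460]
cv2.imwrite('pics/c11.png',cv2.resize(a,None,fx=4,fy=4,interpolation=2))"
```

```text
t 19.75 p [0.6629 0.1753 0.1898] yaw_y 81.49 z [ 0.001  0.    -1.   ] F [ 0.  -0.5 -0.2] w 0.0595 j [0.26 0.65 0.5  1.42 0.   0.41]
wz -0.00010042325928338869
tool shift mm (after turn) [-0.2 -0.3  0.8]
tilt [0.0004 0.0008 0.    ]
t 19.75 p [0.6629 0.1753 0.1898] yaw_y 81.49 z [ 0.001  0.    -1.   ] F [ 0.  -0.5 -0.2] w 0.0595 j [0.26 0.65 0.5  1.42 0.   0.41]
x,z,y 55.1 146.8 0.6 rad 156.8 (154.1) th 1.894
```

View pics/c11.png

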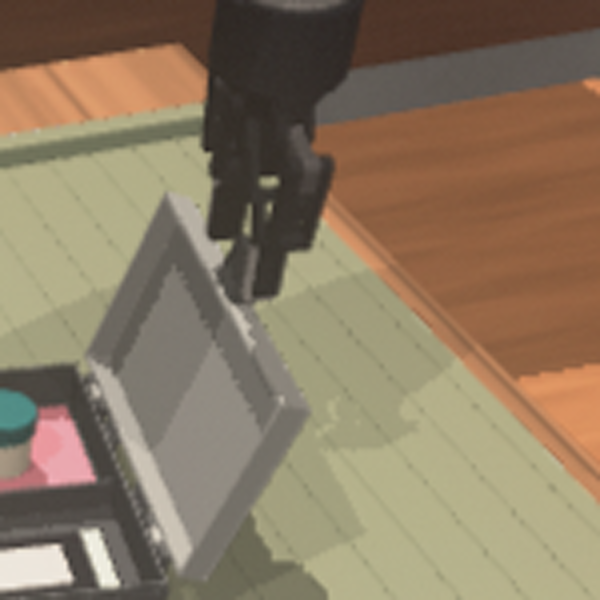

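The fingers straddle the tab at (240,270). I'm closing with the same grip and then reversing the arc.

jog_arm --plan '[0,0,0.5,0,0,0,0.6,0,0,0,0,0,0,0.8,0,0,0,0,0,0,1,0,0,0,0,0,0,1,0,0,0,0,0,0,1,0,0,0,0,0,0,1,0,0,0,0,0,0,1,0,0,0,0,0,0,1]' --newtons 25

```text
time_s: 20.8
position: [0.6625, 0.175, 0.1889]
tool_rot: [0.074, 0.997, -0.0, -0.0]
force: [-0.7, -1.9, 1.9]
grip_width: 0.0273
```

jog_arm --plan '[11,0,-3.5,0,0,0,1,12,0,-3,0,0,0,1,12,0,-2,0,0,0,1,12,0,-1,0,0,0,1,12,0,0,0,0,0,1,12,0,1,0,0,0,1,12,0,1.5,0,0,0,1,12,0,2.5,0,0,0,1]'

```text
time_s: 21.8
position: [0.5677, 0.1899, 0.1939]
tool_rot: [0.074, 0.997, 0.0, 0.0]
force: [2.0, -0.6, -1.1]
grip_width: 0.0273
```

```bash
python3 -c "
from h import *
arc()
cam('side','s11')
a=cv2.imread('pics/s11.png')[40:220,230:430]
cv2.imwrite('pics/c12.png',cv2.resize(a,None,fx=3,fy=3,interpolation=2))"
```

```text
t 21.8 p [0.5677 0.1899 0.1939] yaw_y 81.54 z [ 0.001  0.001 -1.   ] F [ 2.  -0.6 -1.1] w 0.0273 j [0.32 0.46 0.19 1.3  0.   0.47]
x,z,y -41.2 150.9 1.0 rad 156.4 (154.1) th 1.269
```

View pics/c12.png

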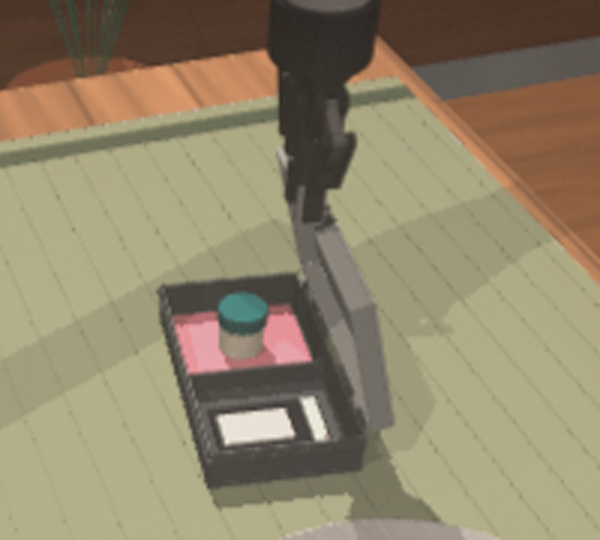

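The lid is following the grip, now at about 1.27 rad, with the pot untouched. Continuing down.

jog_arm --plan '[11.5,0,3.5,0,0,0,1,11.5,0,4.5,0,0,0,1,11,0,5.5,0,0,0,1,10.5,0,6.5,0,0,0,1,10,0,7,0,0,0,1,9,0,8,0,0,0,1,8.5,0,8.5,0,0,0,1,7.5,0,9.5,0,0,0,1]'

```text
time_s: 22.85
position: [0.487, 0.2026, 0.1413]
tool_rot: [0.073, 0.997, 0.002, -0.002]
force: [-6.9, 2.5, 7.3]
grip_width: 0.0277
```

```bash
python3 -c "
from h import *
arc()"
```

```text
t 22.85 p [0.487  0.2026 0.1413] yaw_y 81.61 z [-0.004  0.003 -1.   ] F [-6.9  2.5  7.3] w 0.0277 j [ 0.39  0.36 -0.1   1.11  0.    0.54]
x,z,y -122.8 98.3 1.6 rad 157.3 (154.1) th 0.639
```

jog_arm --plan '[5,0,10.5,0,0,0,1,5.5,0,10.5,0,0,0,1,5,0,11,0,0,0,1,4.5,0,11,0,0,0,1,4,0,11.5,0,0,0,1,3,0,12,0,0,0,1,2,0,8,0,0,0,1,1,0,6,0,0,0,1]'

```text
time_s: 23.85
position: [0.4563, 0.2074, 0.0593]
tool_rot: [0.073, 0.997, 0.002, -0.004]
force: [-5.9, 4.4, 1.7]
grip_width: 0.0274
```

```bash
python3 -c "
from h import *
arc()"
```

```text
t 23.85 p [0.4563 0.2074 0.0593] yaw_y 81.65 z [-0.007  0.004 -1.   ] F [-5.9  4.4  1.7] w 0.0274 j [ 0.42  0.41 -0.28  0.89  0.01  0.57]
x,z,y -153.9 16.3 1.9 rad 154.8 (154.1) th 0.07
```

jog_arm --plan '[-0.5,0,2.5,0,0,0,1,-0.5,0,2.5,0,0,0,1,0,0,2,0,0,0,1,0,0,1.5,0,0,0,1,0,0,1,0,0,0,1,0,0,0.5,0,0,0,1,0,0,0,0,0,0,1,0,0,0,0,0,0,1]'

```text
time_s: 24.85
position: [0.4557, 0.2075, 0.049]
tool_rot: [0.073, 0.997, 0.002, -0.005]
force: [-11.1, 6.1, 2.2]
grip_width: 0.0276
```

```bash
python3 -c "
from h import *
arc()"
```

```text
t 24.85 p [0.4557 0.2075 0.049 ] yaw_y 81.68 z [-0.01   0.005 -1.   ] F [-11.1   6.1   2.2] w 0.0276 j [ 0.42  0.42 -0.29  0.87  0.01  0.57]
x,z,y -154.6 6.0 1.9 rad 154.7 (154.1) th 0.003
```

jog_arm --plan '[-0.5,0,0.5,0,0,0,1,-0.5,0,0.5,0,0,0,1,0,0,0.5,0,0,0,1,0,0,0,0,0,0,1,0,0,0,0,0,0,1,0,0,0,0,0,0,1,0,0,0,0,0,0,1,0,0,0,0,0,0,1]'

```text
time_s: 25.85
position: [0.4557, 0.2075, 0.0472]
tool_rot: [0.072, 0.997, 0.002, -0.006]
force: [-11.3, 6.3, 0.9]
grip_width: 0.0274
```

```bash
python3 - <<'E'
from h import *
arc()
c=cam('side','s12')
vv,uu=np.mgrid[0:420,0:560]; P=pt(c,uu,vv); Z=P[...,2]+.001
d=(P-np.array([.540,.193,0])); X=d@ex; Y=d@ey
for x in(-.05,0,.05):
  print(x,[round(float(np.median(Z[(abs(X-x)<.012)&(abs(Y-y)<.012)&(Z>.03)])),4) for y in(-.09,-.05,0)])
c0=dict(np.load('/tmp/side.npz')); P0=pt(c0,uu,vv);d=(P0-np.array([.540,.193,0])); X=d@ex; Y=d@ey;Z=P0[...,2]+.001
for x in(-.05,0,.05):
  print('start',x,[round(float(np.median(Z[(abs(X-x)<.012)&(abs(Y-y)<.012)&(Z>.03)])),4) for y in(-.09,-.05,0)])
a=cv2.imread('pics/s12.png')[80:220,230:430]
cv2.imwrite('pics/c13.png',cv2.resize(a,None,fx=4,fy=4,interpolation=2))
E
```

```text
t 25.85 p [0.4557 0.2075 0.0472] yaw_y 81.69 z [-0.012  0.005 -1.   ] F [-11.3   6.3   0.9] w 0.0274 j [ 0.42  0.42 -0.29  0.87  0.01  0.57]
x,z,y -154.5 4.2 1.8 rad 154.6 (154.1) th -0.009
-0.05 [0.0693, 0.4113, 0.0709]
0 [0.0671, 0.0672, 0.0671]
0.05 [0.0641, 0.0644, 0.064]
start -0.05 [0.0632, 0.0633, 0.0633]
start 0 [0.0637, 0.0638, 0.0636]
start 0.05 [0.0635, 0.0634, 0.063]
```

View pics/c13.png

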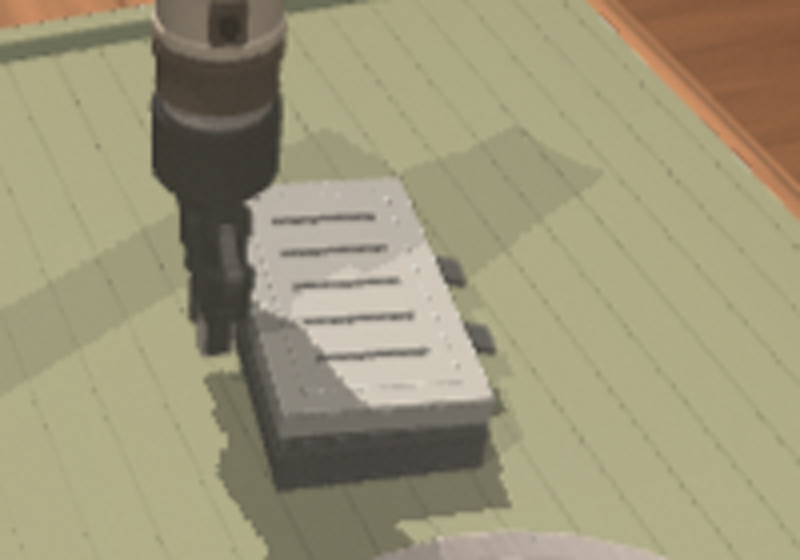

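The depth shows the lid front is still about 7 mm high, because the tab has slid up between the pads. I keep lowering slowly until contact.

jog_arm --plan '[0,0,1.5,0,0,0,1,0,0,1.5,0,0,0,1,0,0,1,0,0,0,1,0,0,1,0,0,0,1,0,0,1,0,0,0,1,0,0,0.5,0,0,0,1,0,0,0,0,0,0,1,0,0,0,0,0,0,1]'

```text
time_s: 26.9
position: [0.4558, 0.2074, 0.0407]
tool_rot: [0.072, 0.997, 0.002, -0.006]
force: [-10.7, 5.8, 0.6]
grip_width: 0.027
```

```bash
cat > lid.py <<'E'
from h import *
arc()
c=cam('side'); vv,uu=np.mgrid[0:420,0:560]; P=pt(c,uu,vv); Z=P[...,2]+.001
d=(P-np.array([.540,.193,0])); X=d@ex; Y=d@ey
m=(abs(X)<.058)&(Y<-.02)&(Y>-.1)&(Z>.055)&(Z<.1)
s=np.polyfit(X[m],Z[m],1); print('lid angle',-np.arctan(s[0]),'mid z',s[1],m.sum())
E
python3 lid.py
```

```text
t 26.9 p [0.4558 0.2074 0.0407] yaw_y 81.69 z [-0.012  0.005 -1.   ] F [-10.7   5.8   0.6] w 0.027 j [ 0.42  0.43 -0.29  0.85  0.01  0.57]
x,z,y -154.4 -2.3 1.8 rad 154.4 (154.1) th -0.051
lid angle 0.007391012530296178 mid z 0.0640335602173339 998
```

jog_arm --plan '[0,0,0.5,0,0,0,1,0,0,0.5,0,0,0,1,0,0,0.5,0,0,0,1,0,0,0.5,0,0,0,1,0,0,0,0,0,0,1,0,0,0,0,0,0,1,0,0,0,0,0,0,1,0,0,0,0,0,0,1]'

```text
time_s: 27.95
position: [0.4559, 0.2075, 0.0393]
tool_rot: [0.073, 0.997, 0.002, -0.006]
force: [-11.7, 6.2, 5.5]
grip_width: 0.0273
```

```bash
python3 lid.py
```

```text
t 27.95 p [0.4559 0.2075 0.0393] yaw_y 81.67 z [-0.012  0.005 -1.   ] F [-11.7   6.2   5.5] w 0.0273 j [ 0.42  0.43 -0.3   0.85  0.01  0.57]
x,z,y -154.3 -3.7 1.9 rad 154.4 (154.1) th -0.06
lid angle -0.002004871634610001 mid z 0.06348600271020699 1002
```

Fz is rising and the lid angle is about 0, so it's seated. One more half millimetre, then release and retreat straight up.

jog_arm --plan '[0,0,0.5,0,0,0,1,0,0,0.5,0,0,0,1,0,0,0,0,0,0,1,0,0,0,0,0,0,0.6,0,0,0,0,0,0,0.3,0,0,0,0,0,0,0.2,0,0,0,0,0,0,0.2,0,0,0,0,0,0,0.2]'

```text
time_s: 29.0
position: [0.4624, 0.2051, 0.0387]
tool_rot: [0.074, 0.997, 0.0, -0.0]
force: [0.4, -0.6, -0.4]
grip_width: 0.0683
```

jog_arm --plan '[5,0,-10,0,0,0,0.2,5,0,-20,0,0,0,0.2,5,0,-30,0,0,0,0.2,5,0,-40,0,0,0,0.2,10,0,-40,0,0,0,0.2,10,0,-20,0,0,0,0.2,0,0,0,0,0,0,0.2,0,0,0,0,0,0,0.2]'

```text
time_s: 30.0
position: [0.4225, 0.2109, 0.1982]
tool_rot: [0.074, 0.997, -0.0, -0.0]
force: [-0.0, -0.6, -0.2]
grip_width: 0.0685
```

```bash
python3 lid.py; python3 -c "
from h import *
cam('side','s13')"
```

```text
t 30.0 p [0.4225 0.2109 0.1982] yaw_y 81.5 z [-0.001 -0.    -1.   ] F [-0.  -0.6 -0.2] w 0.0685 j [ 0.46  0.21 -0.15  1.21 -0.    0.61]
x,z,y -187.9 155.2 0.3 rad 243.7 (154.1) th 0.655
lid angle -0.0007129650775811151 mid z 0.06348951500812 1005
```

View pics/s13.png

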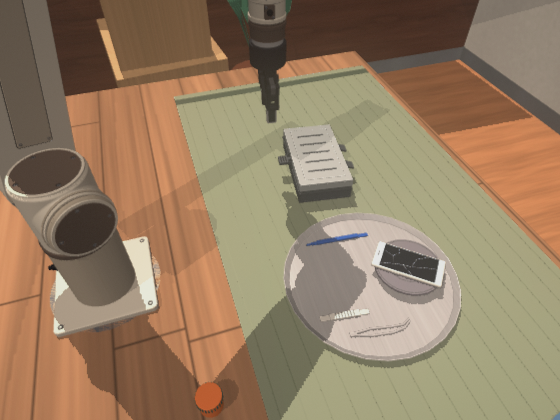

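The case at (317,160) is shut at the same angle and height as at the start. The tray items are unmoved and the gripper is clear. I'm handing in.

```bash
python3 -c "
from rig import r
print(r.hand_in())"
```

```text
the job is handed in; nothing more can be done
None
```

The job is done and handed in at about 30 s of the 69 s allowed.

1. **Opening:** I pinched the case by its tab and swung the lid back to its stop at about 1.9 rad. It stayed there by itself after I let go.
2. **Pot:** I lifted the teal-capped pot off the tray and set it upright on the pink pad in the +y compartment. I lowered it to a contact of about 8 N before releasing, and it stood upright afterwards.
3. **Closing:** I pinched the tab again and brought the lid down the arc until it seated.

**Last checks:**
- **Lid and gripper:** the lid measured about 0 rad with its top at 0.0635 m, the same as at the start. The gripper is clear, with no force on it.
- **Tray and battery:** the tray items look unmoved in the last side view. The battery was undisturbed in the last views before the lid closed.

**What disagreed:**
- **Pot position:** the two cameras differed by about 5 mm in y, which the closing jaws absorbed.
- **Tab slip:** in the last part of closing, the tab slid roughly 10 mm up between the pads. The hand's height suggested the lid was shut while its front edge was still about 7 mm up. The depth image showed this, so I kept lowering under grip until it seated.

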